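# Flip up the tab and open the vent cap of a waste bottle

## Task

Open the vent of the waste bottle with the orange flip-top tab: first flip the orange tab up and right over, so that it stays folded back clear of the cap, and only then take the white wing grip beneath it and turn the cap anticlockwise (seen from above) to its stop, about 70 degrees. Let go of it at the end, and leave the look-alike bottle with the blue tab standing where it is.

Things in the scene. Friction and masses are not known exactly. Their poses are not given: they have to be found in the camera images.
- cap_grip (a point): Point on the target cap's axis, 240 mm up, in its white wing grip: 32 long (x), 12 thick (y), top 10 above, cap's flat top (52 wide) 12 below this point. z up, x along the wing to the tab's hinge; axes turn with the cap. At the start x points from the robot within 35 deg. Cream bottle, 81 wide, fixed in a dark socket. With the tab back, grip the wing from above, closing along y.
- flip_tab (a joint): Orange tab, rad: 0 flat over the wing, 1.57 upright, 2.8 back stop. Hinge axis along y, at [30, 0, 13] mm from cap_grip. Tab 24 wide, 3 thick; lip at its free end 10 long, 9 high, centre 64 from the hinge: [-34, 0, 13] from cap_grip when shut, free below and beside. Pinch its sides (along y), swing up in an arc, or hook it. Light: let go short of upright it falls shut, beyond (1.9) it falls back.
- vent_cap (a joint): Angle of the target's white ribbed cap about its vertical axis, rad: 0 = screwed shut, grows anticlockwise seen from above, 1.2 = stop (vent open). Friction of 0.12 N m holds it where it is left. The tab and its hinge turn with it.
- other_bottle: Look-alike, to be left alone: loose cream bottle of the same shape (81 mm across, 258 mm high in all, about 0.65 kg) with the same white cap but a blue tab, standing without a socket. Origin at the centre of its underside on the worktop, z up; the lip of its tab points along -x.
Things that resemble listed ones, but are neither listed nor needed, are in the scene too. What is shaped like the part that bears cap_grip but yellow is not meant.

How it is judged (in metres and radians):
On the way, in this order (a step that is already met when the one before it is completed fails the run):
1. the orange tab is folded back past upright (more than 2.0 rad) with the cap still screwed shut (value of joint flip_tab above 2 rad and value of joint vent_cap below 0.35 rad), for 0.2 s.
2. the cap is turned anticlockwise to its stop (more than 1.0 rad of 1.2) (value of joint vent_cap above 1 rad), for 0.2 s.
At the end, for the whole second after the job is handed in: The orange tab is folded back (more than 2.0 of 2.8 rad), the cap stands turned anticlockwise to its stop (more than 1.0 of 1.2 rad), both at rest; the bottle with the blue tab stands upright within 20 mm of where it was (value of joint flip_tab above 2 rad and value of joint vent_cap above 1 rad and velocity of joint flip_tab between -0.2 and 0.2 rad/s and velocity of joint vent_cap between -0.2 and 0.2 rad/s and distance of other_bottle from where it was at the start of the episode below 0.02 m and angle between other_bottle's own z axis and vertical below 0.1 rad); the robot touches nothing.
It fails at once if the cap is turned (more than 0.35 rad) while the tab is not yet past upright (value of joint vent_cap above 0.35 rad and value of joint flip_tab below 1.57 rad).
It fails at once if the bottle with the blue tab is shifted by more than 20 mm or tipped (distance of other_bottle from where it was at the start of the episode above 0.02 m or angle between other_bottle's own z axis and vertical above 0.2 rad).
It also fails if it takes over 42 s, if anything falls off the work surface, if the arm or the gripper's body presses on something with over 40 N, if the wrist force passes 120 N, or if a joint passes its speed limit or range.

## Robot

A 6-joint arm with a two-finger parallel gripper is mounted at the origin on a cart in front of the work surface, level with it; the furniture and walls round the work are solid. World frame = base frame: x ahead of the robot, y to its left, z up, the work surface at z = 0. Lengths are in m, angles in degrees, forces in N, time in s.
With the tool pointing down it reaches from about 0.375 to 0.9 m from the base axis. Payload 3.1 kg.
Tool frame: the origin (TCP) lies midway between the tips of the shut fingers; the grasp point (between the pads) lies bot.hold_point_z behind it (bot.hold_point_z is the distance from the TCP to the grasp point, in m); z points along the fingers, x is the direction in which the jaws open and shut, and the axes are right-handed (so a half turn about z gives the same grasp; the last joint's range is limited). The gripper opens to 85 mm and grips with 20 to 120 N. Pads are 22 mm wide; open, the fingers measure 114 mm over their backs; the gripper's body (76 mm by 85 mm) begins 54 mm behind the grasp point. The pads swing forward as they close: fully open they stand 13 mm farther back than shut.
Start: joints at [-81.045, 30.224, 82.088, -0, 67.689, -10.227], TCP at [0.205, -0.59, 0.231] pointing down, gripper open.
Joint ranges: [-176.69, 176.69], [-43.24, 126.21], [12.49, 139.97], [-82, 262], [0, 151.66], [-163.58, 163.58]. Speed limits (degrees/s): [159.86, 159.86, 180, 180, 180, 180].

## Interface

Orientations are given as a 3x3 rotation matrix whose columns are the frame's x, y, z axes.
In Python, from cell import monitor, cams, bot gives the robot as it stands.
- The arm moves only by the shell command python3 -m crank 'ROWS'. ROWS is JSON, a list of rows, each a list of 3 entries, a list of its own where there are three numbers: the shift along the tool's x, y, z in mm, then the turn, a rotation vector about the tool's x, y, z in rad, then the opening, from 0 (shut) to 1 (fully open). A call has exactly 5 rows; each row shifts and turns the commanded pose from where the row before left it, along the tool's axes as they then stand; what a row does not reach is not made up. A row lasts 1/12 s, in which the tool goes at most 41.7 mm and 7.16 degrees, less where a joint would pass 70% of its speed; a pose out of reach is approached as far as the arm can. A call is refused whole if a number of a shift passes 41.7 or a number of a turn 0.125, either way. A call with a gripper value outside its range is refused whole. The fingers move at their own pace and stop on an object; the grip force is fixed at half the most. Time passes only in rows, so rows that do not move let the fingers close, or fill a call up. It gives the time, the measured TCP pose, the force and the opening at its end, in the units of the state.
- monitor.get_obs(): the state, without advancing time (a new reading comes with each control period).
- cams.get_image(name): name is "scene" or "top"; returns the picture (400x640x3 uint8, red, green, blue); there is no depth.
- cams.camera_model(name): a dict with "intrinsics" (3x3 intrinsics, pixels), "T" (4x4, takes a point from camera to world coordinates). Camera axes: x right, y down, z forward; pixel columns grow to the right and rows downward; lengths in m; the calibration is good to about 2 mm. A picture is of the moment at which its call begins. camera_model takes no time and is no camera call.
- bot.hand_in(): hands the job in, once; it reports no verdict.
The state is a dict: "time_s": time; "joint_positions": joint angles; "qvel": joint speeds; "tau": joint torques, N m; "tool_pos": TCP position; "orientation": TCP orientation; "force": force on the tool from outside, world axes, zero at the start; "torque": the same for the moment, N m; "grip_width": opening from 0.0 (shut) to 1.0 (fully open).
Only numpy, scipy, OpenCV 4.12 (cv2) and the standard library are available. Lean on these libraries where they do the work, as an engineer would, in place of code of your own. Each camera call takes 0.05 s, during which the arm holds its last target. There are 200 camera calls.

## Working session

There is one attempt and no reset: what is moved stays moved. The work goes in short steps, Python scripts to look and compute and a shell command to move; the robot and the scene stay as the last step left them, time stands still between calls to the robot, and variables do not carry over. Pictures are saved under pics/ and viewed, about 8 in all and at most 12, crops included, and the job is handed in when it is done.

```bash
mkdir -p pics; ls; python3 - <<'E'
from cell import monitor,cams,bot
import cv2,numpy as np
print(monitor.get_obs(),bot.hold_point_z)
a=[]
for n in("scene","top"):
    im=cams.get_image(n);cv2.imwrite(f"pics/{n}0.png",im[:,:,::-1]);m=cams.camera_model(n);print(n,m)
E
```

```text
pics
{'time_s': 0.0, 'joint_positions': array([-8.10447763e+01,  3.02788427e+01,  8.21583822e+01,  1.38963210e-03,
        6.76884152e+01, -1.02289470e+01]), 'qvel': array([-0.10434714, -0.08175845,  0.03914881, -0.05571796,  0.03674301,
       -0.07630753]), 'tau': array([ 7.41198710e-04, -4.42344618e+01, -1.78023344e+01, -1.40639099e-04,
        8.42684589e-03,  5.10144119e-06]), 'tool_pos': array([ 0.20528062, -0.58955511,  0.23032386]), 'orientation': array([[ 3.28596665e-01, -9.44470291e-01, -3.19177394e-04],
       [-9.44467888e-01, -3.28596562e-01,  2.16959430e-03],
       [-2.15399795e-03, -4.11468650e-04, -9.99997595e-01]]), 'force': array([ 0.37888144, -0.2026787 ,  0.36842777]), 'torque': array([ 0.01940106, -0.00853433, -0.00559161]), 'grip_width': 0.9987886589247035} 0.0187
scene {'intrinsics': array([[386.53612531,   0.        , 311.31223978],
       [  0.        , 386.53612531, 204.40961796],
       [  0.        ,   0.        ,   1.        ]]), 'T': array([[-0.88506332, -0.20408346,  0.41834539,  0.03068183],
       [-0.46525484,  0.36050742, -0.8084382 ,  1.09012149],
       [ 0.01417224, -0.91015622, -0.41402271,  0.65145753],
       [ 0.        ,  0.        ,  0.        ,  1.        ]])}
top {'intrinsics': array([[448.67544433,   0.        , 319.00531007],
       [  0.        , 448.67544433, 197.07593001],
       [  0.        ,   0.        ,   1.        ]]), 'T': array([[-0.17546112, -0.83638762,  0.51929678, -0.16270487],
       [-0.98447148,  0.15196396, -0.0878798 ,  0.25727297],
       [-0.00541281, -0.52665236, -0.85006352,  1.33868007],
       [ 0.        ,  0.        ,  0.        ,  1.        ]])}
```

View pics/scene0.png

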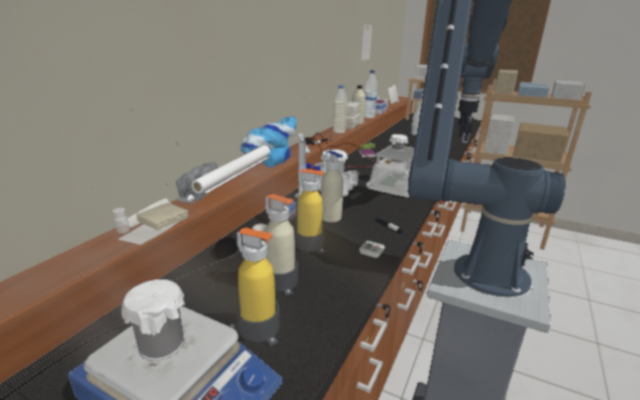

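View pics/top0.png

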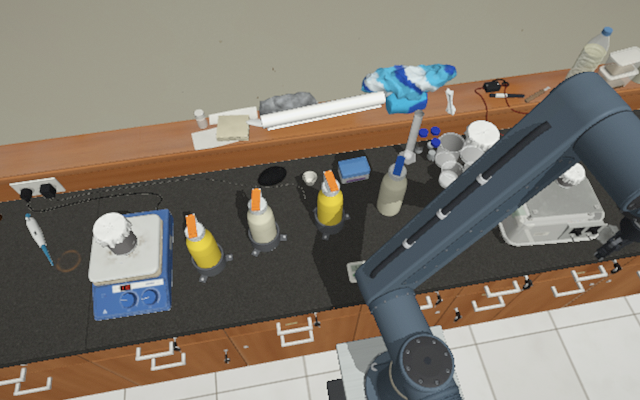

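Candidates in the top view are: yellow/orange tab (195,228), cream/orange (257,203), yellow/orange (330,183) and cream/blue (399,168). By the description I choose the cream/orange one at (257,203), which is about (279,202) in the scene view.

```bash
cat > h.py <<'E'
import cv2,numpy as np
from cell import monitor,cams,bot
def ray(n,px,z):
    m=cams.camera_model(n);T=m["T"];d=T[:3,:3]@np.linalg.inv(m["intrinsics"])@np.array([px[0],px[1],1.])
    return T[:3,3]+d*(z-T[2,3])/d[2]
def proj(n,p):
    m=cams.camera_model(n);T=m["T"];c=m["intrinsics"]@(T[:3,:3].T@(np.array(p)-T[:3,3]));return c[:2]/c[2]
def omask(im,box):
    h=cv2.cvtColor(im,cv2.COLOR_RGB2HSV);m=cv2.inRange(h,(3,150,120),(16,255,255));k=np.zeros_like(m);x0,y0,x1,y1=box;k[y0:y1,x0:x1]=m[y0:y1,x0:x1];return k
E
python3 - <<'E'
from h import *
a=[]
for n,b in(("top",(240,180,275,225)),("scene",(255,185,300,225))):
    im=cv2.imread(f"pics/{n}0.png")[:,:,::-1].copy()
    m=omask(im,b);ys,xs=np.nonzero(m)
    P=np.array([ray(n,(x,y),.2545)[:2] for x,y in zip(xs,ys)])
    r=cv2.minAreaRect(P.astype(np.float32)*1000)
    c=P.mean(0);w,v=np.linalg.eigh(np.cov(P.T));print(n,len(xs),xs.min(),xs.max(),ys.min(),ys.max(),c,v[:,1],np.sqrt(w*12),r,cv2.boxPoints(r))
    x0,y0=b[0]-20,b[1]-20
    a.append(cv2.resize(im[y0:y0+100,x0:x0+80],None,fx=5,fy=5,interpolation=cv2.INTER_CUBIC))
cv2.imwrite("pics/crop0.png",np.hstack(a)[:,:,::-1])
# blue bottle
im=cv2.imread("pics/top0.png")[:,:,::-1].copy();h=cv2.cvtColor(im,cv2.COLOR_RGB2HSV);m=cv2.inRange(h,(100,120,60),(125,255,255));m[:150]=0;m[190:]=0;m[:,:385]=0;m[:,410:]=0
ys,xs=np.nonzero(m);print(ray("top",(xs.mean(),ys.mean()),.2545))
for u in((195,226),(330,182)):print(ray("top",u,.2545))
E
```

```text
top 161 251 259 188 209 [0.52624004 0.32447553] [-0.99552933  0.09445294] [0.02242437 0.06822085] ((527.5255126953125, 324.9273681640625), (22.849594116210938, 71.06330871582031), 83.92585754394531) [[490.9844  317.3265 ]
 [561.64874 309.80692]
 [564.06665 332.52823]
 [493.40228 340.04782]]
scene 69 269 291 195 202 [0.5183232  0.31968689] [-0.98913333  0.14702131] [0.01729558 0.06898232] ((519.61572265625, 318.92169189453125), (18.923389434814453, 67.41111755371094), 79.3507080078125) [[484.7422  315.85165]
 [550.9923  303.39426]
 [554.48926 321.99173]
 [488.23914 334.44913]]
[ 0.56800932 -0.10688426  0.2545    ]
[0.46859143 0.49561035 0.2545    ]
[0.54458489 0.10475824 0.2545    ]
```

View pics/crop0.png

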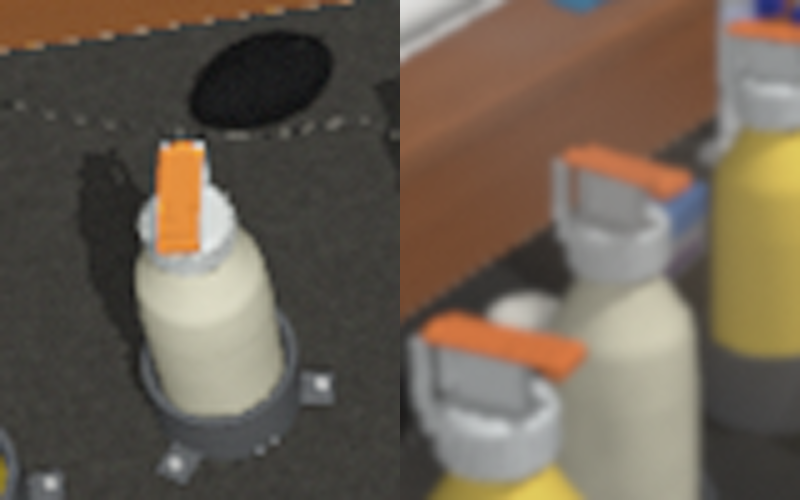

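The crop shows the cream bottle in its dark socket with an orange tab. The lip is toward the robot and the hinge is on the far side. The axis is at about (0.527,0.322) with yaw about -7°. I'll lift, go round at height, and hover over the lip.

```bash

python3 -m crank '[[[0,0,-30],[0,0,0],1],[[0,0,-30],[0,0,0],1],[[0,0,-30],[0,0,0],1],[[0,0,-30],[0,0,0],1],[[0,0,-30],[0,0,0],1]]'
python3 -m crank '[[[-14,-33,0],[0,0,0],1],[[-14,-33,0],[0,0,0],1],[[-14,-33,0],[0,0,0],1],[[-14,-33,0],[0,0,0],1],[[-14,-33,0],[0,0,0],1]]'
python3 -m crank '[[[-14,-33,0],[0,0,0],1],[[-14,-33,0],[0,0,0],1],[[-14,-33,0],[0,0,0],1],[[-14,-33,0],[0,0,0],1],[[-14,-33,0],[0,0,0],1]]'
python3 -m crank '[[[-31,-12,0],[0,0,0],1],[[-31,-12,0],[0,0,0],1],[[-31,-12,0],[0,0,0],1],[[-31,-12,0],[0,0,0],1],[[-31,-12,0],[0,0,0],1]]'
```

```text
time_s: 0.52
tool_pos: [0.2053, -0.5897, 0.3821]
orientation: [[0.329, -0.944, -0.0], [-0.944, -0.329, 0.001], [-0.001, -0.0, -1.0]]
force: [0.3, -0.8, 0.5]
grip_width: 1.001
time_s: 0.93
tool_pos: [0.339, -0.4684, 0.3809]
orientation: [[0.328, -0.945, -0.0], [-0.945, -0.328, 0.001], [-0.001, -0.0, -1.0]]
force: [0.9, -0.6, -0.4]
grip_width: 0.998
time_s: 1.35
tool_pos: [0.4719, -0.348, 0.3809]
orientation: [[0.329, -0.945, -0.001], [-0.945, -0.329, 0.001], [-0.001, 0.0, -1.0]]
force: [0.0, -0.4, 0.3]
grip_width: 1.0
time_s: 1.77
tool_pos: [0.4764, -0.1817, 0.3808]
orientation: [[0.328, -0.945, -0.001], [-0.945, -0.328, 0.001], [-0.001, 0.001, -1.0]]
force: [0.1, -0.1, -0.0]
grip_width: 0.998
```

```bash

python3 -m crank '[[[-32,-12,0],[0,0,0],1],[[-32,-12,0],[0,0,0],1],[[-32,-12,0],[0,0,0],1],[[-32,-12,0],[0,0,0],1],[[-32,-12,0],[0,0,0],1]]'
python3 -m crank '[[[-32,-12,0],[0,0,0],1],[[-32,-12,0],[0,0,0],1],[[-32,-12,0],[0,0,0],1],[[-32,-12,0],[0,0,0],1],[[-32,-12,0],[0,0,0],1]]'
python3 -m crank '[[[-31,-12,0],[0,0,0],1],[[-31,-12,0],[0,0,0],1],[[-31,-13,0],[0,0,0],1],[[-31,-13,0],[0,0,0],1],[[-31,-13,0],[0,0,0],1]]'
python3 -m crank '[[[0,0,10],[0,0,0.115],0.6],[[0,0,10],[0,0,0.115],0.6],[[0,0,10],[0,0,0.115],0.6],[[0,0,10],[0,0,0.115],0.6],[[0,0,10],[0,0,0],0.6]]'
python3 - <<'E'
from h import *
o=monitor.get_obs();print(o["tool_pos"],o["joint_positions"])
a=[]
for n,b in(("top",(200,150,320,250)),("scene",(220,130,340,230))):
    im=cams.get_image(n);cv2.imwrite(f"pics/{n}1.png",im[:,:,::-1]);p=proj(n,o["tool_pos"]);print(p)
    a.append(cv2.resize(im[b[1]:b[3],b[0]:b[2]],None,fx=3.3,fy=3.3,interpolation=cv2.INTER_CUBIC))
cv2.imwrite("pics/crop1.png",np.hstack(a)[:,:,::-1])
E
```

```text
time_s: 2.18
tool_pos: [0.4803, -0.011, 0.381]
orientation: [[0.328, -0.945, -0.001], [-0.945, -0.328, 0.0], [-0.001, 0.001, -1.0]]
force: [0.4, -0.1, -0.1]
grip_width: 1.003
time_s: 2.6
tool_pos: [0.4844, 0.1598, 0.381]
orientation: [[0.329, -0.944, -0.001], [-0.944, -0.329, -0.0], [-0.0, 0.001, -1.0]]
force: [1.1, -0.1, 0.6]
grip_width: 1.003
time_s: 3.02
tool_pos: [0.493, 0.3269, 0.3808]
orientation: [[0.329, -0.944, -0.001], [-0.944, -0.329, -0.001], [0.0, 0.001, -1.0]]
force: [0.4, -0.2, 0.2]
grip_width: 0.999
time_s: 3.43
tool_pos: [0.4931, 0.3253, 0.3302]
orientation: [[-0.126, -0.992, -0.001], [-0.992, 0.126, -0.0], [0.001, 0.001, -1.0]]
force: [-0.2, 0.3, -0.4]
grip_width: 0.6
[0.49314421 0.32531234 0.33018338] [ 2.25825823e+01  2.20554233e+01  7.98238056e+01 -9.73226629e-04
  7.81906138e+01  1.19842579e+02]
[252.52578729 194.41172023]
[287.57044151 172.62435189]
```

View pics/crop1.png

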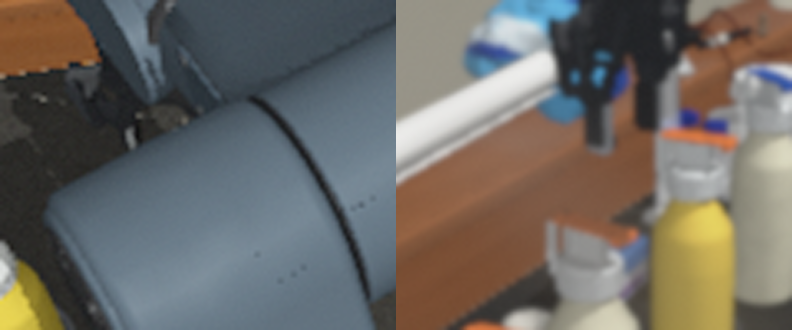

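The gripper hovers between the bottles with its fingertips at scene px (281,176) and (296,169). The mid (288.7,172.5) against a projected (287.6,172.6) shows the scene camera is good to about 1 px. The arm hides the top view. Next I reconcile the tab's x between the views.

```bash
python3 - <<'E'
from h import *
im=cv2.imread("pics/scene0.png")[:,:,::-1].copy()
print(im[190:206,262:298,0].astype(int)-im[190:206,262:298,2])
ex=np.array([.9925,-.122,0]);ey=np.array([.122,.9925,0])
for ax in((.530,.324,.24),(.523,.322,.24)):
    for q in((31,12,13),(31,-12,15),(-39,12,15),(-39,-12,15),(-39,12,8),(0,-26,-12),(26,0,-12)):print(q,proj("scene",np.array(ax)+(ex*q[0]+ey*q[1]+np.array([0,0,q[2]]))/1000).round(1),proj("top",np.array(ax)+(ex*q[0]+ey*q[1]+np.array([0,0,q[2]]))/1000).round(1))
E
```

```text
[[ 53  53  53  53  53  53  54  53  53  52  52  53  53  53  52  53  54  55
   54  54  54  55  56  56  55  56  56  57  55  52  48  41  28  17  10   6]
 [ 53  53  53  53  53  53  52  51  53  52  53  53  53  53  53  54  54  54
   54  54  54  54  55  54  56  55  54  52  46  40  31  24  15   9   7   5]
 [ 54  53  54  54  53  53  52  52  52  53  55  57  56  54  53  54  54  54
   55  54  54  54  54  55  55  53  50  42  33  24  16  11   9   7   5   4]
 [ 55  54  54  53  52  53  56  59  58  59  67  72  68  62  59  57  55  55
   54  55  55  54  54  54  51  46  39  27  19  13   9   8   7   6   5   2]
 [ 55  54  54  53  54  58  70  80  83  84  91  97  93  85  77  70  62  59
   57  56  55  54  52  48  42  34  25  16  11  10  10   9   7   5   3   2]
 [ 55  54  52  51  54  67  90 107 112 111 114 116 114 109 103  94  85  77
   72  68  62  56  50  41  29  21  15  11   9  10   9   9   6   4   3   5]
 [ 54  53  51  43  43  65  94 113 120 120 120 122 121 121 119 115 110 105
   98  90  82  73  59  43  30  22  17  14  12  11  11   9   7   4   5   8]
 [ 55  53  47  32  27  42  70  93 104 108 112 117 121 122
[... 1168 characters left out ...]
  21   9   2   2   1   2   2   2   1   2
    2   2   2   2   1   3   7   9  -2 -24 -40 -49 -51 -48 -43 -32  -7  30]]
(31, 12, 13) [263.6 197. ] [251.3 189. ]
(31, -12, 15) [269.6 193.4] [259.6 188.3]
(-39, 12, 15) [284.9 202.9] [250.6 209.7]
(-39, -12, 15) [290.7 199.8] [259.2 209.2]
(-39, 12, 8) [284.9 205.5] [250.9 210.9]
(0, -26, -12) [282.3 203.9] [265.4 202.1]
(26, 0, -12) [268.4 204.8] [256.5 194.9]
(31, 12, 13) [266.3 197.3] [252.3 190.9]
(31, -12, 15) [272.3 193.7] [260.5 190.2]
(-39, 12, 15) [287.7 203.2] [251.6 211.7]
(-39, -12, 15) [293.5 200.1] [260.2 211.3]
(-39, 12, 8) [287.7 205.8] [251.9 212.9]
(0, -26, -12) [285.  204.2] [266.3 204. ]
(26, 0, -12) [271.1 205. ] [257.5 196.8]
```

```bash

python3 -m crank '[[[-2,0,24],[0,0,0],0.6],[[0,0,24],[0,0,0],0.6],[[0,0,24],[0,0,0],0.6],[[0,0,14],[0,0,0],0.6],[[0,0,10],[0,0,0],0.6]]'
python3 -m crank '[[[0,0,0],[0,0,0],0.4],[[0,0,0],[0,0,0],0.3],[[0,0,0],[0,0,0],0.1],[[0,0,0],[0,0,0],0],[[0,0,0],[0,0,0],0]]'
python3 - <<'E'
from h import *
o=monitor.get_obs();print(o["tool_pos"],o["grip_width"],o["force"],o["torque"])
im=cams.get_image("scene");a=cv2.resize(im[150:250,230:340],None,fx=5,fy=5,interpolation=cv2.INTER_CUBIC)
cv2.imwrite("pics/crop2.png",a[:,:,::-1])
E
```

```text
time_s: 3.95
tool_pos: [0.4932, 0.3268, 0.2338]
orientation: [[-0.123, -0.992, -0.002], [-0.992, 0.123, -0.001], [0.001, 0.002, -1.0]]
force: [-0.6, 0.5, -0.4]
grip_width: 0.602
time_s: 4.37
tool_pos: [0.4944, 0.3272, 0.2364]
orientation: [[-0.125, -0.992, 0.002], [-0.992, 0.125, 0.0], [-0.001, -0.002, -1.0]]
force: [-0.4, -1.5, -1.3]
grip_width: 0.262
[0.49439973 0.32724441 0.23643131] 0.26166853857153244 [-0.43515456 -1.53015263 -1.26516914] [-0.16508645 -0.00676839  0.04862692]
```

View pics/crop2.png

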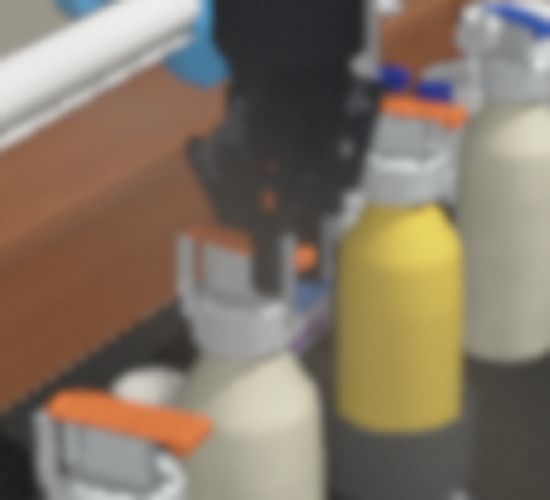

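The pads pinch the lip end (opening 0.26, about 22 mm) with the finger edge at the lip's near corner. Small forces, so I start the arc with radius about 61 mm.

```bash

python3 -m crank '[[[0,-1.2,-12],[0,0,0],0],[[0,-3.6,-11.7],[0,0,0],0],[[0,-5.9,-10.6],[0,0,0],0],[[0,-7.8,-9.4],[0,0,0],0],[[0,0,0],[0,0,0],0]]'
python3 - <<'E'
from h import *
o=monitor.get_obs();print(o["tool_pos"],o["grip_width"],o["force"],o["torque"])
im=cams.get_image("scene");a=cv2.resize(im[150:250,230:340],None,fx=5,fy=5,interpolation=cv2.INTER_CUBIC)
cv2.imwrite("pics/crop3.png",a[:,:,::-1])
E
```

```text
time_s: 4.83
tool_pos: [0.5117, 0.3249, 0.2793]
orientation: [[-0.126, -0.992, -0.003], [-0.992, 0.126, 0.0], [0.0, 0.003, -1.0]]
force: [-2.5, 0.6, -4.1]
grip_width: 0.264
[0.51168017 0.32489682 0.27929134] 0.2641167048281507 [-2.53118377  0.62405318 -4.05480668] [ 0.06114394  0.67930563 -0.0266427 ]
```

View pics/crop3.png

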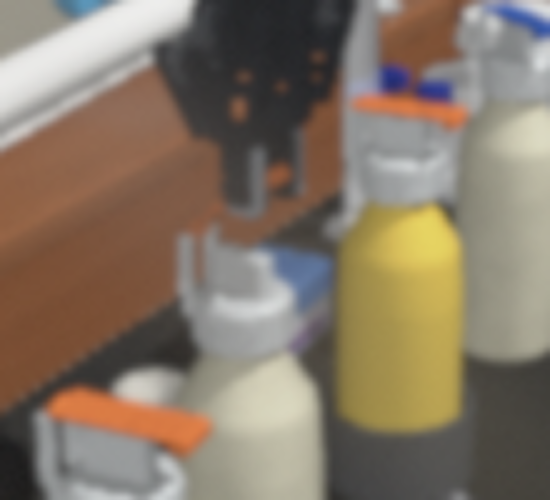

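The tab is lifting: its lip shows between the fingers at crop (275,175), the wing is uncovered, and the force is about 5 N. I continue past upright.

```bash

python3 -m crank '[[[0,-9.5,-7.5],[0,0,0],0],[[0,-10.9,-5.6],[0,0,0],0],[[0,-11.7,-3.2],[0,0,0],0],[[0,-12.2,-0.9],[0,0,0],0],[[0,-12.1,1.6],[0,0,0],0]]'
python3 -m crank '[[[0,-11.5,3.9],[0,0,0],0],[[0,-10.5,6.2],[0,0,0],0],[[0,-8,7],[0,0,0],0],[[0,0,0],[0,0,0],0],[[0,0,0],[0,0,0],0]]'
python3 - <<'E'
from h import *
o=monitor.get_obs();print(o["tool_pos"],o["grip_width"],o["force"],o["torque"])
im=cams.get_image("scene");a=cv2.resize(im[150:250,230:340],None,fx=5,fy=5,interpolation=cv2.INTER_CUBIC)
cv2.imwrite("pics/crop4.png",a[:,:,::-1])
E
```

```text
time_s: 5.3
tool_pos: [0.5647, 0.3186, 0.2957]
orientation: [[-0.124, -0.992, -0.007], [-0.992, 0.124, 0.001], [0.0, 0.007, -1.0]]
force: [-9.1, -0.2, 8.2]
grip_width: 0.253
time_s: 5.72
tool_pos: [0.598, 0.3141, 0.2764]
orientation: [[-0.125, -0.992, -0.001], [-0.992, 0.125, 0.0], [0.0, 0.001, -1.0]]
force: [0.9, -0.7, 1.1]
grip_width: 0.0
[0.59803633 0.31407344 0.2764352 ] 0.00014021972420235961 [ 0.90173882 -0.69731901  1.05667725] [-0.03532186 -0.01683131  0.01511022]
```

View pics/crop4.png

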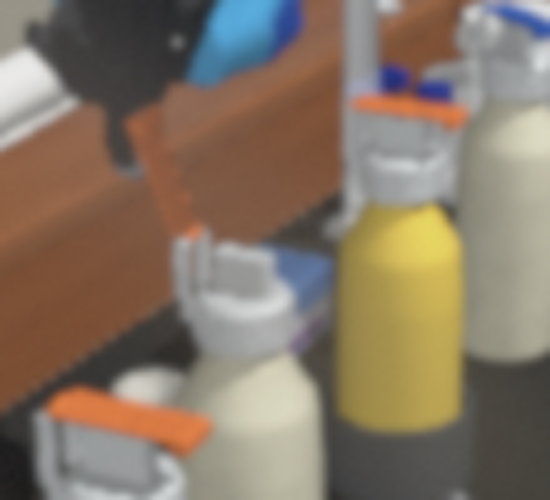

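The lip slipped out near the end. The tab now leans back past upright, resting against the shut fingers (tip at crop (135,120), hinge at (195,230)). I back off and rise so it falls to its stop.

```bash

python3 -m crank '[[[0,-10,-2],[0,0,0],0],[[0,-4,-15],[0,0,0],0],[[0,0,-30],[0,0,0],0],[[0,0,-30],[0,0,0],0.6],[[0,0,-15],[0,0,0],0.6]]'
python3 -m crank '[[[0,0,0],[0,0,0],0.6],[[0,0,0],[0,0,0],0.6],[[0,0,0],[0,0,0],0.6],[[0,0,0],[0,0,0],0.6],[[0,0,0],[0,0,0],0.6]]'
python3 - <<'E'
from h import *
o=monitor.get_obs();print(o["tool_pos"],o["joint_positions"])
im=cams.get_image("scene");a=cv2.resize(im[170:250,240:320],None,fx=5,fy=5,interpolation=cv2.INTER_CUBIC)
t=cams.get_image("top");cv2.imwrite("pics/top5.png",t[:,:,::-1]);b=cv2.resize(t[160:240,220:300],None,fx=5,fy=5,interpolation=cv2.INTER_CUBIC)
cv2.imwrite("pics/crop5.png",np.hstack([a,b])[:,:,::-1])
E
```

```text
time_s: 6.18
tool_pos: [0.6122, 0.3134, 0.3735]
orientation: [[-0.124, -0.992, 0.005], [-0.992, 0.124, 0.002], [-0.003, -0.004, -1.0]]
force: [-0.7, -0.2, 0.4]
grip_width: 0.274
time_s: 6.6
tool_pos: [0.6109, 0.3123, 0.3675]
orientation: [[-0.125, -0.992, -0.004], [-0.992, 0.125, -0.001], [0.001, 0.003, -1.0]]
force: [-0.3, 0.3, -0.4]
grip_width: 0.605
[0.61093206 0.31226107 0.36749232] [1.77597312e+01 2.94291157e+01 6.17500750e+01 5.74808515e-03
 8.90362037e+01 1.14925859e+02]
```

View pics/crop5.png

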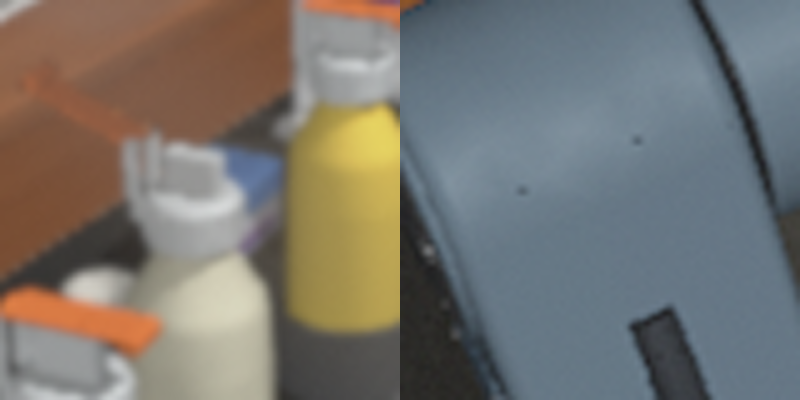

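The tab has fallen back to its stop (tip at crop (35,80), hinge at (150,135)), and the wing is exposed with its centre at scene px about (279,205). The axis estimate is (.525,.3235). I move over it.

```bash

python3 -m crank '[[[0,29,0],[0,0,0],0.6],[[0,29,0],[0,0,0],0.6],[[0,29,0],[0,0,0],0.6],[[0,0,40],[0,0,0],0.6],[[0,0,35],[0,0,0],0.6]]'
python3 - <<'E'
from h import *
o=monitor.get_obs();print(o["tool_pos"],proj("scene",o["tool_pos"]),proj("scene",[.525,.3235,.245]))
im=cams.get_image("scene");a=cv2.resize(im[160:240,240:320],None,fx=6,fy=6,interpolation=cv2.INTER_CUBIC)
cv2.imwrite("pics/crop6.png",a[:,:,::-1])
E
```

```text
time_s: 7.12
tool_pos: [0.525, 0.3243, 0.2962]
orientation: [[-0.123, -0.992, 0.006], [-0.992, 0.123, 0.002], [-0.003, -0.005, -1.0]]
force: [0.7, 0.2, -0.7]
grip_width: 0.602
[0.52499828 0.32431237 0.29616774] [277.05234684 183.1194068 ] [277.66903924 201.56743467]
```

View pics/crop6.png

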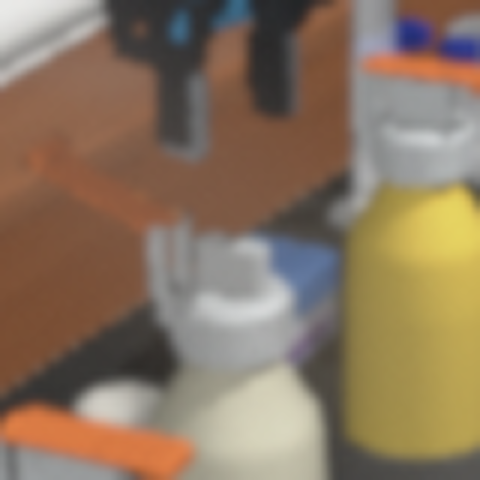

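The fingers straddle the wing axis (finger mid at crop (229,130), wing centre at (233,265)), which matches the prediction. I descend and close.

```bash

python3 -m crank '[[[0,0,20],[0,0,0],0.6],[[0,0,20],[0,0,0],0.6],[[0,0,20],[0,0,0],0.6],[[0,0,0],[0,0,0],0.4],[[0,0,0],[0,0,0],0.3]]'
python3 -m crank '[[[0,0,0],[0,0,0],0],[[0,0,0],[0,0,0],0],[[0,0,0],[0,0,0],0],[[0,0,0],[0,0,0],0],[[0,0,0],[0,0,0],0]]'
```

```text
time_s: 7.58
tool_pos: [0.5253, 0.323, 0.2339]
orientation: [[-0.125, -0.992, -0.003], [-0.992, 0.125, -0.001], [0.001, 0.002, -1.0]]
force: [-0.7, -0.5, 0.6]
grip_width: 0.326
time_s: 8.0
tool_pos: [0.526, 0.3231, 0.236]
orientation: [[-0.125, -0.992, 0.002], [-0.992, 0.125, -0.0], [-0.0, -0.002, -1.0]]
force: [-1.3, -2.7, 4.0]
grip_width: 0.122
```

Gripped: opening 0.122 fits the 12 mm wing, and the forces are small. Now I turn it.

```bash

python3 -m crank '[[[0,0,0],[0,0,-0.1],0],[[0,0,0],[0,0,-0.1],0],[[0,0,0],[0,0,-0.1],0],[[0,0,0],[0,0,-0.1],0],[[0,0,0],[0,0,-0.1],0]]'
python3 -m crank '[[[0,0,0],[0,0,-0.1],0],[[0,0,0],[0,0,-0.1],0],[[0,0,0],[0,0,-0.1],0],[[0,0,0],[0,0,-0.1],0],[[0,0,0],[0,0,-0.1],0]]'
python3 -m crank '[[[0,0,0],[0,0,-0.08],0],[[0,0,0],[0,0,-0.08],0],[[0,0,0],[0,0,-0.05],0],[[0,0,0],[0,0,0],0],[[0,0,0],[0,0,0],0]]'
python3 -c "
from h import *
o=monitor.get_obs();print(o['torque'],o['force'],o['grip_width'])"
```

```text
time_s: 8.42
tool_pos: [0.5261, 0.3227, 0.2359]
orientation: [[0.37, -0.929, 0.002], [-0.929, -0.37, -0.001], [0.001, -0.002, -1.0]]
force: [-1.0, -3.4, 5.2]
grip_width: 0.119
time_s: 8.83
tool_pos: [0.5263, 0.3224, 0.2359]
orientation: [[0.77, -0.638, 0.002], [-0.638, -0.77, -0.001], [0.003, -0.001, -1.0]]
force: [0.4, -4.7, 4.9]
grip_width: 0.121
time_s: 9.25
tool_pos: [0.5265, 0.3223, 0.2359]
orientation: [[0.883, -0.469, 0.003], [-0.469, -0.883, -0.001], [0.003, -0.0, -1.0]]
force: [-1.1, -5.0, 5.7]
grip_width: 0.121
[-0.95756643  0.04487627 -0.26534728] [-1.13493216 -5.00719267  5.72729865] 0.12110774406430215
```

```bash

python3 -m crank '[[[0,0,0],[0,0,0],0.3],[[0,0,0],[0,0,0],0.6],[[0,0,0],[0,0,0],0.6],[[0,0,0],[0,0,0],0.6],[[0,0,0],[0,0,0],0.6]]'
python3 -m crank '[[[0,0,-25],[0,0,0],0.6],[[0,0,-30],[0,0,0],0.6],[[0,0,-35],[0,0,0],0.6],[[0,0,-35],[0,0,0],0.6],[[0,0,-15],[0,0,0],0.6]]'
python3 -m crank '[[[0,30,0],[0,0,0],0.6],[[0,30,0],[0,0,0],0.6],[[0,30,0],[0,0,0],0.6],[[0,0,0],[0,0,0],0.6],[[0,0,0],[0,0,0],0.6]]'
python3 - <<'E'
from h import *
im=cams.get_image("scene");a=cv2.resize(im[160:240,240:320],None,fx=5,fy=5,interpolation=cv2.INTER_CUBIC)
t=cams.get_image("top");b=cv2.resize(t[160:240,220:300],None,fx=5,fy=5,interpolation=cv2.INTER_CUBIC)
cv2.imwrite("pics/crop7.png",np.hstack([a,b])[:,:,::-1])
# predicted lip end at cap 1.2rad, tab 2.8
for c in(0,.6,1.0,1.2):
    y=-.12+c;e=np.array([np.cos(y),np.sin(y),0]);A=np.array([.526,.323,.24])
    print(c,*[ (proj(n,A+e*q+np.array([0,0,z]))) for n in("scene","top") for q,z in((.03,.013),(.095,.036))])
E
```

```text
time_s: 9.67
tool_pos: [0.5253, 0.3237, 0.2343]
orientation: [[0.884, -0.467, -0.0], [-0.467, -0.884, 0.0], [-0.0, -0.0, -1.0]]
force: [-0.1, -0.2, -0.0]
grip_width: 0.601
time_s: 10.08
tool_pos: [0.5271, 0.3243, 0.38]
orientation: [[0.884, -0.467, 0.008], [-0.467, -0.884, 0.004], [0.005, -0.007, -1.0]]
force: [0.6, 0.5, -0.3]
grip_width: 0.597
time_s: 10.5
tool_pos: [0.4829, 0.2431, 0.3749]
orientation: [[0.883, -0.469, 0.0], [-0.469, -0.883, 0.001], [0.0, -0.001, -1.0]]
force: [0.6, -0.1, 0.4]
grip_width: 0.598
0 [268.42156998 195.83523776] [249.48525047 182.20164283] [255.95269579 190.22102969] [255.35830536 167.17312295]
0.6 [265.68740717 198.40406414] [239.80018594 189.73831501] [250.00551975 192.05335327] [236.63366245 172.76146583]
1.0 [266.1075065  200.25708972] [240.25816056 195.50105773] [247.02046525 194.72052674] [227.00723531 180.99905448]
1.2 [267.01430146 201.11444773] [242.84318987 198.26412227] [246.01308554 196.35170656] [223.65199486 186.10139826]
```

View pics/crop7.png

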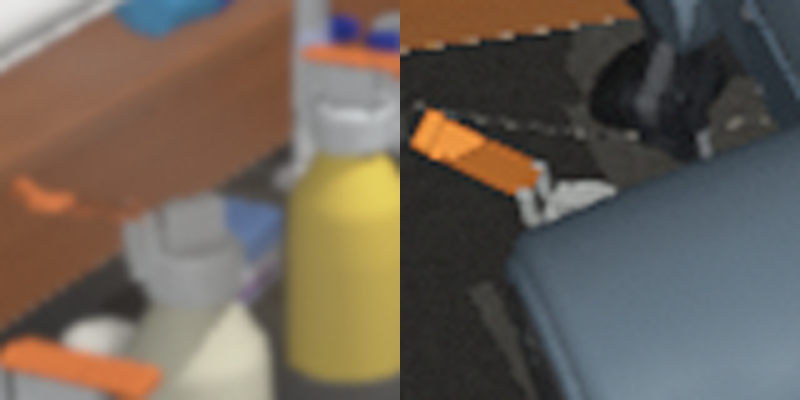

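The top view shows the tab end at px (225,186) and the hinge at (247,196). The prediction for 1.2 rad with the tab back was (224,186) and (246,196). The cap is at its stop and the tool is clear.

```bash
python3 -c "
from cell import bot,monitor
print(monitor.get_obs()['qvel'].round(2));print(bot.hand_in())"
```

```text
[ 0.55  0.84 -0.64 -0.14  0.11 -0.04]
the job is handed in; nothing more can be done
None
```

I folded the orange tab back, turned the cap anticlockwise to its stop, let go and backed clear. The job was handed in at about 10.6 s of the 42 s allowed; the hand-in gives no verdict.

- **Tab:** I pinched the lip and swung it up and over. It slipped out of the pads past upright and ended leaning against the shut fingers. When I withdrew, it fell back, and the pictures show it folded back at its stop.
- **Cap:** I gripped the wing (opening 0.12) and turned the tool about 69° (1.21 rad). The final top view puts the hinge at px (247,196) and the lip end at (225,186). The prediction for 1.2 rad with the tab back was (246,196) and (224,186).
- **Blue-tab bottle:** I never went near it after passing above it. I did not re-measure its position at the end.
- **Forces:** the highest reading I saw was about 12 N, during the tab swing.
- **Disagreement between cameras:** the two views differed by about 7 mm on the bottle's x position. I took a value in between, and the grips worked.
- **At hand-in:** the arm showed residual joint speeds of up to 0.84 deg/s, with the tool clear of everything.

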